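# Assemble the polishing spindle: spacer, washer, keeper

## Task

Finish the polishing spindle on the jeweller's bench: slide the tall spacer onto the shaft and press it down gently until the stiff bearing under it sits fully home on its shoulder, lay the flat washer on top of the spacer, then swing the keeper fully shut over them by its pin and let go. Never load the bearing with more than 25 N or any part of the spindle with more than 40 N, and leave everything else on the bench where it is.

Things in the scene. Friction and masses are not known exactly. Their poses are not given: they have to be found in the camera images.
- spindle: Polishing spindle, upright in a fixed wooden stand (100 x 130 mm, 22 mm high). Origin on the bench under the shaft axis; z up along the shaft, y from the keeper's hinge to the shaft. The steel shaft carries, from below: an aluminium collar with a shoulder, then the bearing; above them it is free. More than 40 N on any part of it does damage.
- shaft_foot (a point): Shaft axis at the stand's top, 22 mm up. Above it is the collar, 32 mm diameter, firmly clamped; its flat top (the shoulder) is anywhere from 50 to 70 mm above the bench, different each time, not measured.
- bearing: The bearing, a disc 34 mm diameter, 10 mm high, on the shaft. Origin: centre of its underside. It begins 5 to 10 mm above the shoulder; sliding it down takes 8 to 10 N, it stays where it is left and stops hard at the shoulder. More than 25 N of press damages it.
- shaft_tip (a point): Top of the shaft, on its axis, 122 mm above the bench. Shaft diameter 14 mm, chamfered over the last 3.5 mm.
- spacer_mid (a point): Centre of the loose steel spacer: the tall narrow sleeve, outside diameter 30 mm, bore 16 mm, 22 mm high, about 80 g, standing on the bench with its axis upright; z along its axis.
- washer_mid (a point): Centre of the loose steel washer: the flat wide ring, outside diameter 38 mm, bore 16 mm, 7 mm thick, about 45 g, lying flat on the bench; z along its axis.
- keeper (a joint): Angle (rad) of the keeper, a level steel latch plate with a slot. 0: shut, along the spindle's +y over the shaft, a stop with slight give. Grows to 2.0 as it opens, counter-clockwise from above: at angle a it points along (-sin a, cos a) in the spindle's frame. Starts at 1.2 to 1.7. Stiff hinge: 1.6 N at the pin, stays where left. Handle: upright pin, 10 mm diameter, 76 mm from the hinge axis.
- hinge_foot (a point): On the keeper's hinge axis at the stand's top, 22 mm up, 42 mm from the shaft axis; the hinge post is 14 mm thick. Keeper plate 24 to 28 mm wide, 5 mm thick, top 96 to 116 mm above the bench; its pin rises 42 mm above that. Its underside is 41 mm above the shoulder: it passes over bearing, spacer and washer (39 mm in all) only when all are fully down.
- band1: Small plain brass finger ring lying flat, 23 mm across, 6 mm high (not part of the job).
- band2: Small plain brass finger ring lying flat, 25 mm across, 7 mm high (not part of the job).
- calliper: Steel dial calliper lying flat, 190 mm long (not part of the job).
- block: Plaster soldering block with wire mesh, 110 x 100 x 45 mm (not part of the job).
- dish: Blue ceramic dish, 90 mm across, 28 mm high (not part of the job).
- jar: Glass jar with blue lid, 52 mm across, 75 mm high (not part of the job).
- mallet: Small mallet with wooden handle lying flat (not part of the job).
Things that resemble listed ones, but are neither listed nor needed, are in the scene too. What is meant by the spindle is not green or red, and is the smaller of those in its own colour.

How it is judged:
On the way, in this order (a step that is already met when the one before it is completed fails the run):
1. the spacer is on the shaft, below the tip, with the keeper still open (horizontal distance between spacer_mid and shaft_tip below 0.003 m and height (world z) of spacer_mid below 0.104 m and angle between spacer_mid's own z axis and vertical below 0.12 rad and value of joint keeper above 0.5 rad), for 0.1 s.
2. the washer lies flat on the spacer on the shaft, keeper still open (all of step 1 and horizontal distance between washer_mid and shaft_tip below 0.003 m and height (world z) of washer_mid between 0.083 and 0.118 m and angle between washer_mid's own z axis and vertical below 0.12 rad and distance between washer_mid and spacer_mid below 0.017 m), for 0.1 s.
At the end, for the whole second after the job is handed in: Spacer on the shaft on the bearing, washer flat on the spacer (axes within 3 mm of the shaft, tilt under 7 degrees, centres within 17 mm), keeper shut over them to within 0.08 rad (possible only with the bearing home), all at rest and let go (horizontal distance between each of spacer_mid, washer_mid and shaft_tip below 0.003 m and height (world z) of spacer_mid below 0.104 m and angle between each of spacer_mid, washer_mid's own z axis and vertical below 0.12 rad and height (world z) of washer_mid between 0.083 and 0.118 m and distance between washer_mid and spacer_mid below 0.017 m and value of joint keeper below 0.08 rad and linear speed of each of spacer, washer below 0.02 m/s); the robot touches nothing.
It fails at once if the spacer or the fingers press on the bearing with more than 25 N (contact force between any of spacer, the fingers and bearing above 25 N).
It fails at once if the spindle is pushed with more than 40 N by the spacer, the washer or the robot (contact force between any of spacer, washer, the fingers, the arm and spindle above 40 N).
It fails at once if another thing on the bench is moved by more than 20 mm (distance of any of band1, band2, calliper, block, dish, jar, mallet from where it was at the start of the episode above 0.02 m).
It also fails if it takes over 72 s, if anything falls off the work surface, if the arm or the gripper's body presses on something with over 40 N, if the wrist force passes 120 N, or if a joint passes its speed limit or range.

## Robot

A 6-joint arm with a two-finger parallel gripper is mounted at the origin on the work surface. World frame = base frame: x ahead of the robot, y to its left, z up, the work surface at z = 0. Lengths are in m, angles in rad, forces in N, time in s.
With the tool pointing down it reaches from about 0.4 to 0.825 m from the base axis. Payload 7 kg.
Tool frame: the origin (TCP) lies midway between the tips of the shut fingers; the grasp point (between the pads) lies arm.hold_point_z behind it (arm.hold_point_z is the distance from the TCP to the grasp point, in m); z points along the fingers, y is the line along which they close (so a half turn about z gives the same grasp; the last joint's range is limited). The gripper opens to 88 mm and grips with 3 to 60 N. Pads are 19 mm wide; open, the fingers measure 130 mm over their backs; the gripper's body (78 mm by 193 mm) begins 47 mm behind the grasp point.
Start: joints at [-0.914, 0.359, 0.012, 0, -1.224, -0.288], TCP at [0.243, -0.63, 0.227] pointing down, gripper open.
Joint ranges: [-3.07, 3.07], [-1.43, 2.12], [-1.02, 1.25], [-3.03, 1.67], [-3.05, -0], [-3.03, 3.03]. Speed limits (rad/s): [2.39, 2.39, 3.01, 3.14, 3.14, 3.14].

## Interface

Orientations are given as [roll, pitch, yaw] about the fixed x, y, z axes, in that order (R = Rz(yaw) Ry(pitch) Rx(roll)).
In Python, from station import arm gives the robot as it stands.
- The arm moves only by the shell command python3 -m crank 'ROWS' [OPENING] [FORCE]. ROWS is JSON, a list that holds one entry, the list of rows, each a list of 4 numbers: the shift along the tool's x, y, z in units of 25 mm (1.0 is 25 mm), then the turn about the tool's z in units of 5 degrees (1.0 is 5 degrees). A call has 1 to 12 rows; each row is the pose to reach, as a shift and turn from the pose commanded when the call began, along the tool's axes at that moment; what a row does not reach only later rows make up. A row lasts 1/8 s, in which the tool goes at most 62.5 mm and 10.7 degrees, less where a joint would pass 70% of its speed; a pose out of reach is approached as far as the arm can. A call with a gripper value outside its range is refused whole. OPENING is the closure, from 0 (fully open) to 1 (shut), set as the call begins (- or left out, the last holds). The fingers move at their own pace and stop on an object; FORCE is the grip in N (left out, the last holds). Time passes only in rows, so rows that repeat a pose let the fingers close. It gives the time, the measured TCP pose, the force, the opening and the grip force at its end, in the units of the state.
- arm.get_state(): the state, without advancing time (a new reading comes with each control period).
- arm.grab_frame(name): name is "scene" or "side" or "wrist"; returns (picture, depth): 384x512x3 uint8, red, green, blue; 384x512 float32, m along the optical axis (not along the pixel's ray), 0 where there is no reading.
- arm.get_calibration(name): a dict with "mtx" (3x3 intrinsics, pixels), "k1" (the pictures are not rectified: a ray, as slopes to the right and down, at radius r is drawn at 1 + k1 r^2 times it, then the intrinsics apply), "R" (3x3) and "t" (3): a world point X has camera coordinates R X + t; the wrist camera has in their place "mount" (4x4, takes a point from camera to tool coordinates, whose origin is the TCP and whose axes are the flange's). Camera axes: x right, y down, z forward; pixel columns grow to the right and rows downward; lengths in m; the calibration is good to about 2 mm. A picture is of the moment at which its call begins: read the wrist's pose just before it. get_calibration takes no time and is no camera call.
- arm.job_done(): hands the job in; it is judged then, once.
Trained networks look in the newest picture that a camera, given by its name, has taken for a name from the list of things; names that differ only in an ending like _2 or _b are one class to them, and where a whole thing is asked for, a point or a joint stands for the part that bears it (a point fixed in the world has none). Each returns a list of dicts, best first, with "score" (0 to 1); they miss things now and then, are a little off and sometimes report something else, mostly with a low value. They report only what shows in the picture. A call takes as long as a camera call. They do not tell look-alikes from the thing itself.
- arm.recognise(thing, camera): "extent" ([left, top, width, height] in pixels, round what is visible of it).
- arm.trace(thing, camera): "mask" (384x512 bool, what is visible of it) and "extent" ([left, top, width, height] in pixels, round what is visible of it).
The state is a dict: "t": time; "q": joint angles; "qd": joint speeds; "joint_efforts": joint torques, N m; "eef_pos": TCP position; "ee_rot": TCP orientation; "force": force on the tool from outside, world axes, zero at the start; "moment": the same for the moment, N m; "width": finger opening in m; "gripper_force": force on a finger pad.
Only numpy, scipy, OpenCV 4.12 (cv2) and the standard library are available. Lean on these libraries where they do the work, as an engineer would, in place of code of your own. Each camera call takes 0.05 s, during which the arm holds its last target. There are 200 camera calls.

## Working session

There is one attempt and no reset: what is moved stays moved. The work goes in short steps, Python scripts to look and compute and a shell command to move; the robot and the scene stay as the last step left them, time stands still between calls to the robot, and variables do not carry over. Pictures are saved under pics/ and viewed, at most 10 in all, crops included, and the job is handed in when it is done.

```bash
ls; mkdir -p pics
python3 - <<'E'
from station import arm
import cv2,numpy as np
s=arm.get_state(); print(s, arm.hold_point_z)
ims=[]
for c in("scene","side"):
    p,d=arm.grab_frame(c); np.savez(f'/tmp/{c}.npz',p=p,d=d); ims.append(p)
    k=arm.get_calibration(c); print(c,k)
    cv2.imwrite(f'pics/{c}0.png',cv2.resize(p[:,:,::-1],(800,600)))
    for t in("spindle","bearing","spacer_mid","washer_mid","keeper"):
        print(t,[(round(r['score'],2),r['extent']) for r in arm.recognise(t,c)])
print(arm.get_calibration("wrist"))
E
```

```text
pics
{'t': 0.0, 'q': array([-9.13910801e-01,  3.59381085e-01,  1.10530717e-02, -3.79641786e-04,
       -1.22410631e+00, -2.88084917e-01]), 'qd': array([ 5.45713039e-04, -1.12905362e-03, -5.96611871e-05,  4.20858239e-05,
       -4.61657438e-04, -2.93426498e-04]), 'joint_efforts': array([ 2.14296539e-03, -5.82722032e+01,  2.93049413e+01,  6.99694008e+00,
        6.69937843e-03, -1.22665606e-04]), 'eef_pos': array([ 0.24312679, -0.62915652,  0.22561861]), 'ee_rot': array([ 3.13992075e+00, -1.23251713e-04, -2.77292123e+00]), 'force': array([0.35105529, 0.00164541, 0.63097437]), 'moment': array([ 0.01296453, -0.01581616,  0.05527998]), 'gripper_force': 0.0, 'width': 0.08750122986764446} 0.0188
scene {'mtx': array([[389.27714422,   0.        , 250.89916104],
       [  0.        , 389.27714422, 197.1790692 ],
       [  0.        ,   0.        ,   1.        ]]), 'k1': -0.04958381670785072, 'R': array([[-0.71090642,  0.70321999,  0.00968004],
       [ 0.55700755,  0.57139225, -0.60270513],
       [-0.4293654 , -0.42307509, -0.79790527]]), 't': array([ 0.34424963, -0.20741243,  1.43925812])}
s
[... 1264 characters left out ...]
, 21.6, 16.4]), (0.66, [166.6, 289.5, 57.5, 45.1]), (0.61, [387.5, 166.3, 12.0, 25.6]), (0.6, [205.6, 173.4, 45.2, 45.2]), (0.56, [228.8, 174.6, 20.6, 17.1])]
{'mtx': array([[318.28514186,   0.        , 255.05335871],
       [  0.        , 318.28514186, 192.77626491],
       [  0.        ,   0.        ,   1.        ]]), 'k1': 0.017733866530542545, 'mount': array([[-1.04851400e-03, -9.56359337e-01, -2.92191238e-01,
         7.87266135e-02],
       [ 9.99999447e-01, -1.02812629e-03, -2.23330566e-04,
        -8.36597084e-04],
       [-8.68252225e-05, -2.92191310e-01,  9.56359885e-01,
        -1.57838995e-01],
       [ 0.00000000e+00,  0.00000000e+00,  0.00000000e+00,
         1.00000000e+00]])}
```

View pics/scene0.png

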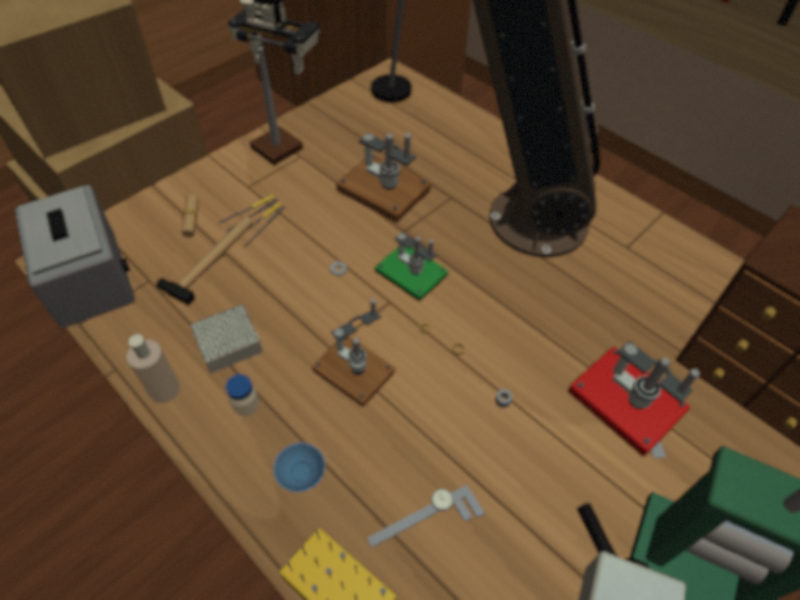

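View pics/side0.png

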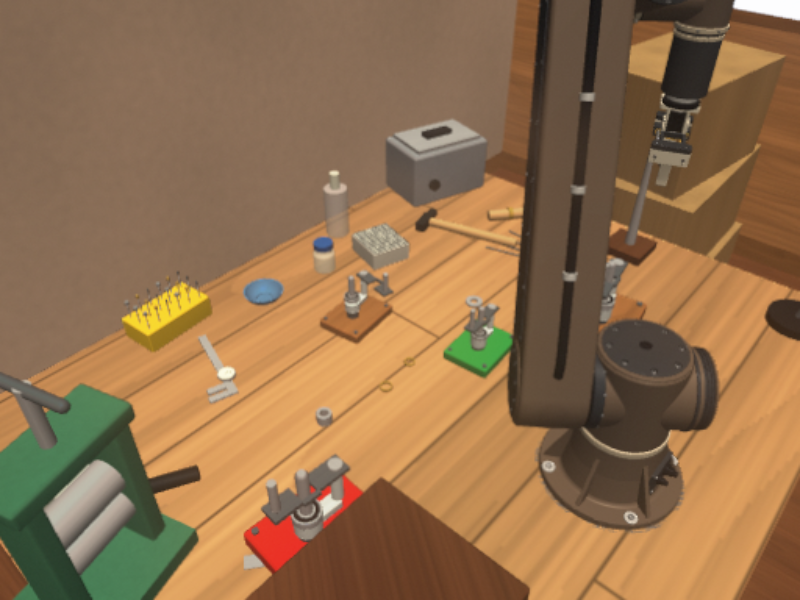

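The scene picture (800×600) shows four spindles: brown (355,360) with its keeper open, brown (385,185), one green and one red. The spacer is at (504,397), the washer at (338,268), and the bands at (424,328) and (458,349). Next I'll compare the two brown stands and locate everything.

```bash
cat > h.py <<'E'
import numpy as np,cv2
from scipy.spatial.transform import Rotation as Ro
from station import arm
def cloud(c,d,st=None):
    k=arm.get_calibration(c); K=k['mtx']
    v,u=np.mgrid[:d.shape[0],:d.shape[1]].astype(float)
    p=cv2.undistortPoints(np.stack([u,v],-1).reshape(-1,1,2),K,np.array([k['k1'],0,0,0.])).reshape(d.shape+(2,))
    X=np.dstack([p,np.ones(d.shape)])*d[...,None]
    if 'R' in k: W=(X-k['t'])@k['R']
    else:
        m=k['mount']; T=X@m[:3,:3].T+m[:3,3]
        W=T@Ro.from_euler('xyz',st['ee_rot']).as_matrix().T+st['eef_pos']
    W[d<=0]=np.nan
    return W
def project(c,P,st=None):
    k=arm.get_calibration(c);P=np.atleast_2d(np.array(P,float))
    if 'R' in k: X=P@k['R'].T+k['t']
    else:
        m=k['mount'];X=((P-st['eef_pos'])@Ro.from_euler('xyz',st['ee_rot']).as_matrix()-m[:3,3])@m[:3,:3]
    r=X[:,:2]/X[:,2:]; r=r*(1+k['k1']*(r**2).sum(1,keepdims=True))
    return r@k['mtx'][:2,:2].T+k['mtx'][:2,2]
def view(c='wrist'):
    st=arm.get_state(); p,d=arm.grab_frame(c); return st,p,d,cloud(c,d,st)
E
python3 - <<'E'
from h import *
f=1.5625
for c,L in (("scene",dict(A=(355,360),B=(385,185),sp=(504,397),wa=(338,268),b1=(424,328),b2=(458,349))),("side",dict(A=(357,315),sp=(324,416)))):
    z=np.load(f'/tmp/{c}.npz'); W=cloud(c,z['d']); hsv=cv2.cvtColor(z['p'],cv2.COLOR_RGB2HSV)
    for n,(u,v) in L.items():
        v0,u0=int(v/f),int(u/f); r=40 if n in'AB' else 14
        w=W[v0-r:v0+r,u0-r:u0+r].reshape(-1,3)
        if n in 'AB':
            m=(w[:,2]>.016)&(w[:,2]<.027); q=w[m]; rect=cv2.minAreaRect(q[:,:2].astype(np.float32)); print(c,n,m.sum(),rect)
            for lo,hi in((.03,.06),(.06,.085),(.085,.12),(.12,.2)):
                q=w[(w[:,2]>lo)&(w[:,2]<hi)]; print('  ',lo,hi,len(q),q.mean(0).round(3),q.min(0).round(3),q.max(0).round(3))
        else:
            q=w[(w[:,2]>.004)&(w[:,2]<.04)]; print(c,n,len(q),np.median(q,0).round(4),q.min(0).round(3),q.max(0).round(3))
E
```

```text
scene A 972 ((0.5137845873832703, -0.006002485752105713), (0.26597708463668823, 0.12989282608032227), 6.717477798461914)
   0.03 0.06 91 [0.602 0.005 0.051] [ 0.586 -0.044  0.031] [0.642 0.031 0.06 ]
   0.06 0.085 119 [0.598 0.01  0.075] [ 0.577 -0.028  0.061] [0.61  0.031 0.085]
   0.085 0.12 258 [ 0.57  -0.016  0.106] [ 0.514 -0.041  0.086] [0.61  0.022 0.119]
   0.12 0.2 37 [ 0.55  -0.003  0.132] [ 0.522 -0.017  0.12 ] [0.6   0.02  0.151]
scene B 138 ((0.23435147106647491, -0.2875348925590515), (0.11574538052082062, 0.23185822367668152), 45.2730712890625)
   0.03 0.06 970 [ 0.207 -0.314  0.035] [ 0.112 -0.421  0.03 ] [ 0.28  -0.222  0.06 ]
   0.06 0.085 131 [ 0.212 -0.315  0.072] [ 0.171 -0.374  0.06 ] [ 0.345 -0.116  0.085]
   0.085 0.12 230 [ 0.257 -0.233  0.098] [ 0.168 -0.372  0.085] [ 0.352 -0.074  0.12 ]
   0.12 0.2 400 [ 0.202 -0.294  0.147] [ 0.167 -0.388  0.12 ] [ 0.342 -0.043  0.2  ]
scene sp 167 [0.4382 0.2493 0.0072] [0.368 0.188 0.004] [0.485 0.297 0.028]
scene wa 135 [ 0.4414 -0.2167  0.0062] [ 0.367 -0.296  0.004] [ 0.503 -0.149  0.012]
scene b1 76 [0.4148 0.02   0.0048] [ 0.35  -0.037  0.004] [0.477 0.088 0.011]
scene b2 75 [0.4104 0.1094 0.0053] [0.355 0.051 0.004] [0.473 0.159 0.011]
side A 564 ((0.667156457901001, -0.048671379685401917), (0.21035917103290558, 0.32546117901802063), 31.069122314453125)
   0.03 0.06 240 [ 0.68  -0.06   0.043] [ 0.574 -0.21   0.03 ] [0.796 0.033 0.059]
   0.06 0.085 98 [0.59  0.012 0.072] [ 0.574 -0.066  0.06 ] [0.767 0.036 0.085]
   0.085 0.12 183 [ 0.564 -0.009  0.102] [ 0.51  -0.041  0.085] [0.61  0.025 0.12 ]
   0.12 0.2 23 [ 0.52  -0.011  0.134] [ 0.516 -0.018  0.121] [ 0.527 -0.007  0.145]
side sp 99 [0.4328 0.2512 0.0168] [0.407 0.235 0.004] [0.449 0.264 0.023]
```

A has the 22 mm stand. B's stand is about 30 mm, so B is the bigger one and A is the target. I estimate the shaft at (0.597, 0.018), the pin at (0.52, -0.012) and the hinge at about (0.596, -0.024). Before the first move I'll check the pole near the gripper.

```bash
cat >> h.py <<'E'
def plan(x,y,z,yawdeg,st=None):
    "units for a move to world TCP pose (tool down)"
    st=st or arm.get_state(); R=Ro.from_euler('xyz',st['ee_rot']).as_matrix()
    d=(np.array([x,y,z])-st['eef_pos'])@R/.025
    yaw=np.degrees(np.arctan2(R[1,0],R[0,0])); t=-((yawdeg-yaw+180)%360-180)/5
    print('from',st['eef_pos'].round(4),'yaw',round(yaw,2),'rpy',st['ee_rot'].round(4),'UNITS',d.round(3),'turn',round(t,3),'t',round(st['t'],2))
E
python3 - <<'E'
from h import *
z=np.load('/tmp/scene.npz'); W=cloud('scene',z['d'])
w=W.reshape(-1,3)
m=(w[:,2]>.15)&(w[:,2]<.7)&(w[:,0]>.15)&(w[:,0]<.9)&(w[:,1]<.6)
g=(w[m]/.08).round().astype(int)
for k in np.unique(g[:,:2],axis=0):
    s=w[m][(g[:,:2]==k).all(1)]
    if len(s)>8: print(s.mean(0).round(2),s[:,2].min().round(2),s[:,2].max().round(2),len(s))
print('polebase',W[91:95,174:178].mean((0,1)))
plan(.597,.018,.26,-130)
E
```

```text
[ 0.19 -0.56  0.33] 0.3 0.34 66
[ 0.19 -0.31  0.17] 0.15 0.18 39
[ 0.19 -0.26  0.18] 0.15 0.2 63
[0.2  0.04 0.44] 0.24 0.61 216
[0.18 0.07 0.37] 0.15 0.61 3172
[ 0.27 -0.7   0.33] 0.25 0.34 39
[ 0.26 -0.63  0.33] 0.15 0.4 584
[ 0.24 -0.56  0.32] 0.23 0.4 441
[ 0.2  -0.31  0.17] 0.15 0.18 11
[ 0.26 -0.05  0.57] 0.53 0.6 142
[0.22 0.01 0.5 ] 0.28 0.61 2995
[0.2  0.04 0.45] 0.37 0.54 17
[0.28 0.43 0.17] 0.15 0.17 46
[0.28 0.48 0.18] 0.15 0.2 40
[ 0.35 -1.12  0.21] 0.15 0.25 94
[ 0.3  -0.69  0.32] 0.29 0.34 98
[ 0.29 -0.65  0.29] 0.15 0.4 261
[0.28 0.43 0.16] 0.15 0.17 12
[0.28 0.48 0.17] 0.15 0.2 48
[ 0.42 -1.19  0.25] 0.25 0.26 80
[ 0.4  -1.12  0.21] 0.15 0.26 565
[0.43 0.58 0.3 ] 0.28 0.3 79
[ 0.49 -1.27  0.25] 0.25 0.25 90
[ 0.48 -1.2   0.25] 0.25 0.26 184
[ 0.48 -1.13  0.21] 0.15 0.25 564
[0.48 0.58 0.25] 0.15 0.3 1262
[ 0.57 -1.35  0.25] 0.25 0.26 93
[ 0.56 -1.28  0.25] 0.25 0.26 184
[ 0.56 -1.2   0.25] 0.25 0.26 195
[ 0.56 -1.14  0.21] 0.15 0.25 567
[ 0.61 -1.34  0.25] 0.25 0.25 14
[ 0.62 -1.27  0.25] 0.25 0.26 95
[ 0.64 -1.19  0.24] 0.15 0.26 226
[ 0.64 -1.15  0.2 ] 0.15 0.25 524
[ 0.7  -1.16  0.19] 0.15 0.24 114
[ 0.69 -1.16  0.2 ] 0.15 0.25 83
[ 0.75 -0.65  0.15] 0.15 0.15 17
[ 0.8  -0.64  0.16] 0.15 0.18 337
[ 0.81 -0.56  0.16] 0.15 0.18 362
[ 0.82 -0.49  0.16] 0.15 0.17 250
[ 0.87 -0.69  0.16] 0.15 0.16 31
[ 0.87 -0.64  0.16] 0.15 0.18 302
[ 0.87 -0.56  0.17] 0.16 0.18 385
[ 0.87 -0.49  0.16] 0.15 0.17 329
[ 0.88 -0.21  0.17] 0.15 0.18 95
polebase [ 0.29044834 -0.62773153  0.02804591]
from [ 0.2433 -0.6296  0.2266] yaw -158.87 rpy [ 3.1416 -0.     -2.7728] UNITS [-22.535  19.062  -1.338] turn -5.774 t 0.6
```

Run:
```python
from h import *
for c in('scene','side'):
    print(c,(project(c,[[.243,-.63,.227],[.29,-.63,.02],[.29,-.63,.1],[.29,-.63,.2],[.29,-.63,.3]])*1.5625).round(0).tolist())
z=np.load('/tmp/scene.npz'); W=cloud('scene',z['d'])
for v in range(25,95,6):
    u=int(176-(93-v)*17/105*1.0); print(v,u,W[v,u-2:u+3].round(3).tolist())
```

```text
scene [[278.0, 67.0], [274.0, 147.0], [270.0, 121.0], [264.0, 85.0], [257.0, 45.0]]
side [[663.0, 172.0], [625.0, 242.0], [631.0, 214.0], [641.0, 176.0], [650.0, 136.0]]
25 164 [[0.271, -0.672, 0.291], [0.282, -0.648, 0.305], [0.282, -0.641, 0.308], [0.281, -0.635, 0.309], [0.281, -0.629, 0.312]]
31 165 [[0.27, -0.674, 0.267], [0.284, -0.644, 0.284], [0.284, -0.638, 0.287], [0.282, -0.634, 0.288], [0.278, -0.634, 0.286]]
37 166 [[0.27, -0.675, 0.242], [0.285, -0.643, 0.262], [0.285, -0.637, 0.265], [0.281, -0.635, 0.264], [0.279, -0.632, 0.264]]
43 167 [[-0.437, -1.833, -0.582], [0.284, -0.644, 0.238], [0.284, -0.638, 0.24], [0.284, -0.632, 0.243], [0.278, -0.634, 0.239]]
49 168 [[-0.426, -1.815, -0.619], [0.287, -0.641, 0.216], [0.285, -0.637, 0.216], [0.281, -0.636, 0.216], [0.281, -0.63, 0.218]]
55 169 [[-0.483, -1.91, -0.739], [nan, nan, nan], [0.287, -0.633, 0.195], [0.284, -0.632, 0.194], [0.281, -0.63, 0.193]]
61 170 [[-0.458, -1.869, -0.763], [0.289, -0.637, 0.168], [0.288, -0.632, 0.17], [0.288, -0.626, 0.173], [0.282, -0.628, 0.169]]
67 171 [[-0.411, -1.793, -0.758], [0.287, -0.64, 0.139], [0.288, -0.632, 0.144], [0.284, -0.631, 0.143], [0.281, -0.63, 0.141]]
73 172 [[-0.372, -1.73, -0.761], [0.289, -0.638, 0.114], [0.287, -0.634, 0.116], [0.284, -0.632, 0.115], [0.283, -0.627, 0.117]]
79 173 [[0.234, -0.737, 0.007], [0.286, -0.643, 0.083], [0.288, -0.632, 0.089], [0.284, -0.632, 0.087], [0.277, -0.636, 0.082]]
85 174 [[0.269, -0.679, 0.026], [0.289, -0.639, 0.058], [0.285, -0.637, 0.057], [0.287, -0.627, 0.063], [0.28, -0.631, 0.058]]
91 175 [[0.292, -0.642, 0.029], [0.291, -0.637, 0.031], [0.288, -0.634, 0.03], [0.283, -0.634, 0.028], [0.284, -0.624, 0.034]]
```

The pole at (0.284, -0.635) stands about 40 mm from the fingers and reaches at least z = 0.31. So I'll go up and slightly away from it first, then across.

```bash
python3 -m crank '[[[0.3,0,-1,0],[0.5,0,-3,0],[0.5,0,-5,0],[0.5,0,-6.5,0],[0.5,0,-6.5,0]]]' && python3 -c "
from h import *
plan(.597,.018,.28,-130)"
```

```text
t: 1.23
eef_pos: [0.2319, -0.6351, 0.3932]
ee_rot: [-3.135, 0.001, -2.773]
force: [0.6, -0.4, -0.4]
width: 0.0875
gripper_force: 0.0
from [ 0.2319 -0.6351  0.3932] yaw -158.87 rpy [-3.1351e+00  7.0000e-04 -2.7729e+00] UNITS [-23.037  19.134   4.42 ] turn -5.775 t 1.23
```

```bash
python3 -m crank '[[[-1.5,1.5,0,0],[-3.3,3,0,-0.5],[-5.1,4.5,0,-1],[-6.9,6,0,-1.6],[-8.7,7.5,0,-2.2],[-10.5,9,0.4,-2.8],[-12.3,10.5,1,-3.4],[-14.1,12,1.7,-4],[-16,13.5,2.4,-4.6],[-18,15,3.1,-5.2],[-20,17,3.8,-5.8],[-22,18.5,4.4,-5.8]]]' && python3 -m crank '[[[-1,0.6,0,0],[-1,0.6,0,0],[-1,0.6,0,0]]]'; python3 -c "
from h import *
plan(.597,.018,.28,-130)
st,p,d,W=view(); np.savez('/tmp/w1.npz',p=p,W=W); cv2.imwrite('pics/w1.png',cv2.resize(p[:,:,::-1],(800,600)))
print((project('wrist',[[.597,.018,.122],[.5955,-.024,.1],[.52,-.012,.14]],st)*1.5625).round())
for t in ('spindle','bearing','keeper'): print(t,[(round(r['score'],2),r['extent']) for r in arm.recognise(t,'wrist')])
"
```

```text
t: 2.72
eef_pos: [0.5705, -0.0149, 0.2815]
ee_rot: [3.141, -0.0, -2.265]
force: [0.5, -1.2, 0.3]
width: 0.0874
gripper_force: 0.0
t: 3.1
eef_pos: [0.5746, 0.0116, 0.2821]
ee_rot: [3.141, -0.001, -2.266]
force: [-0.0, 0.0, -0.3]
width: 0.0874
gripper_force: 0.0
from [0.5746 0.0116 0.2821] yaw -129.85 rpy [ 3.1412e+00 -7.0000e-04 -2.2663e+00] UNITS [-0.769 -0.523  0.084] turn 0.03 t 3.1
[[380. 303.]
 [344. 248.]
 [445. 195.]]
spindle [(0.83, [178.0, 99.1, 119.0, 118.8]), (0.55, [329.3, 0.0, 60.6, 30.2])]
bearing [(0.71, [231.5, 161.9, 27.6, 28.2])]
keeper [(0.73, [202.8, 103.3, 89.6, 69.9])]
```

View pics/w1.png

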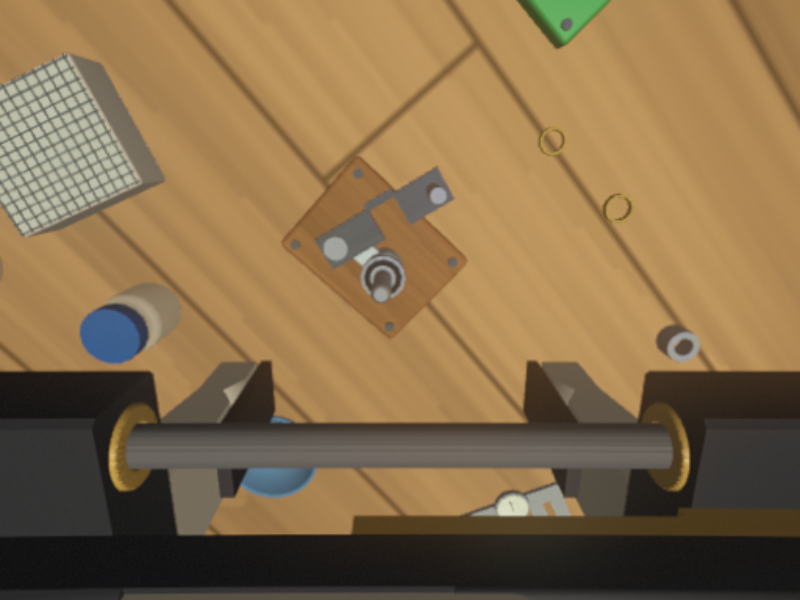

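The wrist picture (800×600) shows the shaft tip at (381,293), the bearing at (383,275), the hinge post top at (335,248) and the pin top at (437,193). The spacer is at (683,345). Next I'll back-project these and get the heights from the depth.

```bash
cat >> h.py <<'E'
def ray(u,v,z,st,c='wrist'):
    "pixel(512 px scale)+known height -> world xy"
    from scipy.optimize import least_squares
    f=lambda x: project(c,[[x[0],x[1],z]],st)[0]-[u,v]
    return least_squares(f,st['eef_pos'][:2]).x
E
python3 - <<'E'
from h import *
st=arm.get_state(); z=np.load('/tmp/w1.npz'); W=z['W']; f=1.5625
at=lambda u,v:np.nanmedian(W[int(v/f)-1:int(v/f)+2,int(u/f)-1:int(u/f)+2].reshape(-1,3),0).round(4)
for n,u,v in(('tip',381,292),('hinge',335,248),('plateA',362,228),('plateB',418,205),('pin',438,193),('stand',330,210),('stand2',430,290),('bearing',399,268),('sp',677,330),('sp2',683,345)): print(n,at(u,v))
print('tip',ray(381/f,293/f,.122,st))
# plate rect, pin, stand
w=W.reshape(-1,3); reg=(abs(w[:,0]-.57)<.1)&(abs(w[:,1])<.09)
q=w[reg&(w[:,2]>.018)&(w[:,2]<.026)]; print('stand',cv2.minAreaRect(q[:,:2].astype(np.float32)),np.median(q[:,2]))
q=w[reg&(w[:,2]>.088)&(w[:,2]<.118)&(np.hypot(w[:,0]-.597,w[:,1]-.018)>.02)]; print('plate',np.percentile(q[:,2],[10,50,90]),cv2.minAreaRect(q[:,:2].astype(np.float32)))
q=w[reg&(w[:,2]>.132)&(w[:,2]<.165)&(w[:,0]<.56)]; print('pin',q.mean(0),q.max(0),len(q))
q=w[reg&(np.hypot(w[:,0]-.597,w[:,1]-.018)<.022)]; h,e=np.histogram(q[:,2],np.arange(.02,.13,.003)); print(list(zip(e.round(3),h)))
E
```

```text
tip [0.5917 0.011  0.1217]
hinge [ 0.5983 -0.0292  0.1077]
plateA [ 0.576  -0.0278  0.1047]
plateB [ 0.5377 -0.0148  0.105 ]
pin [ 0.5225 -0.0172  0.1469]
stand [ 0.5994 -0.0499  0.0219]
stand2 [0.5784 0.0569 0.0222]
bearing [0.5789 0.015  0.0759]
sp [0.4323 0.2308 0.0154]
sp2 [0.4333 0.2523 0.0077]
tip [0.59266492 0.01234217]
stand ((0.5946154594421387, 0.0009905919432640076), (0.10055527836084366, 0.13066205382347107), 7.30326509475708) 0.021648255956275425
plate [0.10409662 0.10515938 0.10727502] ((0.560638427734375, -0.0236752200871706), (0.027340970933437347, 0.0955522209405899), 80.35030364990234)
pin [ 0.52313329 -0.01631047  0.14616819] [ 0.52772037 -0.01121125  0.14914623] 105
[(np.float64(0.02), np.int64(107)), (np.float64(0.023), np.int64(10)), (np.float64(0.026), np.int64(0)), (np.float64(0.029), np.int64(0)), (np.float64(0.032), np.int64(0)), (np.float64(0.035), np.int64(0)), (np.float64(0.038), np.int64(3)), (np.float64(0.041), np.int64(4)), (np.float64(0.044), np.int64(3)), (np.float64(0.047), np.int64(8)), (np.float64(0.05), np.int64(4)), (np.float64(0.053), np.int64(27)), (np.float64(0.056), np.int64(8)), (np.float64(0.059), np.int64(3)), (np.float64(0.062), np.int64(0)), (np.float64(0.065), np.int64(2)), (np.float64(0.068), np.int64(3)), (np.float64(0.071), np.int64(12)), (np.float64(0.074), np.int64(360)), (np.float64(0.077), np.int64(23)), (np.float64(0.08), np.int64(4)), (np.float64(0.083), np.int64(5)), (np.float64(0.086), np.int64(10)), (np.float64(0.089), np.int64(7)), (np.float64(0.092), np.int64(7)), (np.float64(0.095), np.int64(9)), (np.float64(0.098), np.int64(4)), (np.float64(0.101), np.int64(12)), (np.float64(0.104), np.int64(7)), (np.float64(0.107), np.int64(11)), (np.float64(0.11), np.int64(6)), (np.float64(0.113), np.int64(13)), (np.float64(0.116), np.int64(21)), (np.float64(0.119), np.int64(91)), (np.float64(0.122), np.int64(22)), (np.float64(0.125), np.int64(0))]
```

Spindle estimates:
- **Shaft:** (0.592, 0.012), with the spindle turned about 7.3°.
- **Hinge:** (0.5975, -0.030).
- **Keeper:** angle about 1.26, plate top at 0.105, which puts the shoulder near 0.059.
- **Bearing:** top at about 0.0755.

Tool yaw -130° clears both the pin and the hinge post. Next I go to the spacer.

Run:
```python
from h import *
st=arm.get_state(); p=ray(683/1.5625,345/1.5625,.022,st); print(p); plan(p[0],p[1],.11,-130)
```

```text
[0.43766836 0.24344992]
from [0.5748 0.011  0.2828] yaw -129.94 rpy [-3.1414e+00  4.0000e-04 -2.2679e+00] UNITS [-3.605 10.178  6.912] turn 0.012 t 3.3
```

```bash
python3 -m crank '[[[-0.5,1.5,0,0],[-1.3,3.5,0,0],[-2,5.5,1,0],[-2.7,7.5,2.8,0],[-3.4,9.3,4.8,0],[-3.6,10.2,6.5,0],[-3.6,10.2,6.9,0],[-3.6,10.2,6.9,0]]]'; python3 -c "
from h import *
st,p,d,W=view(); np.savez('/tmp/w2.npz',p=p,W=W); cv2.imwrite('pics/w2.png',cv2.resize(p[:,:,::-1],(800,600)))
print((project('wrist',[[.4377,.2434,.022],[.4377,.2434,0]],st)).round(1))
r=arm.trace('spacer_mid','wrist')
print([(round(q['score'],2),q['extent']) for q in r])
plan(.4377,.2434,.11,-130,st)
w=W.reshape(-1,3); q=w[(w[:,2]>.0185)&(w[:,2]<.026)&(np.hypot(w[:,0]-.4377,w[:,1]-.2434)<.025)]
print(len(q),np.median(q[:,2]),cv2.minEnclosingCircle(q[:,:2].astype(np.float32)),q.mean(0))
"
```

```text
t: 4.3
eef_pos: [0.4374, 0.244, 0.1102]
ee_rot: [-3.141, -0.001, -2.267]
force: [-0.2, -0.1, 0.5]
width: 0.0878
gripper_force: 0.0
[[255.6 197.3]
 [255.6 189.7]]
[(0.98, [237.5, 178.7, 38.6, 36.3])]
from [0.4374 0.244  0.1102] yaw -129.86 rpy [-3.1412e+00 -8.0000e-04 -2.2665e+00] UNITS [ 0.009 -0.023  0.007] turn 0.027 t 4.3
711 0.021344619581926516 ((0.43658247590065, 0.2450101226568222), 0.01507684774696827) [0.43624875 0.24444706 0.02132426]
```

View pics/w2.png

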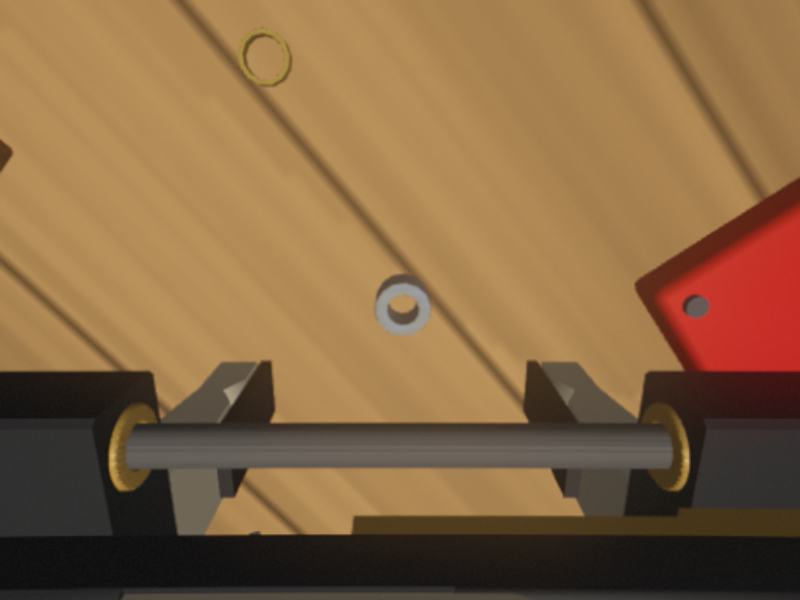

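The spacer's top ring is centred at (403,308) px, which puts the spacer about 1 mm off along tool y. I'll descend and grip.

```bash
python3 -m crank '[[[0,0.04,1.5,0],[0,0.04,3,0],[0,0.04,3.9,0],[0,0.04,4.2,0],[0,0.04,4.2,0]]]' 0 && python3 -m crank '[[[0,0,0,0],[0,0,0,0],[0,0,0,0],[0,0,0,0],[0,0,0,0],[0,0,0,0]]]' 1 12
```

```text
t: 5.03
eef_pos: [0.4371, 0.2452, 0.0059]
ee_rot: [-3.141, 0.001, -2.267]
force: [1.1, -0.0, 0.1]
width: 0.0876
gripper_force: 0.0
t: 5.78
eef_pos: [0.4362, 0.2451, 0.005]
ee_rot: [-3.142, -0.0, -2.267]
force: [-0.1, 0.3, 0.5]
width: 0.0331
gripper_force: 0.0
```

```bash
python3 -m crank '[[[0,0,0,0],[0,0,0,0],[0,0,-1,0],[0,0,-3,0],[0,0,-5,0],[0,0,-7,0],[0,0,-7,0],[0,0,-7,0]]]'; python3 -c "
from h import *
plan(.592,.012,.16,-130)
st,p,d,W=view(); np.savez('/tmp/w3.npz',p=p,W=W); cv2.imwrite('pics/w3.png',cv2.resize(p[130:290,170:342,::-1],None,fx=3.5,fy=3.5))
R=Ro.from_euler('xyz',st['ee_rot']).as_matrix(); T=(W-st['eef_pos'])@R
w=T.reshape(-1,3); m=(abs(w[:,0])<.03)&(abs(w[:,1])<.0175)&(w[:,2]<.004)&(w[:,2]>-.035); q=w[m]
print(len(q)); h,e=np.histogram(q[:,2],20); print(list(zip(e.round(4),h)))
"
```

```text
t: 6.78
eef_pos: [0.4358, 0.2448, 0.1796]
ee_rot: [3.141, -0.0, -2.267]
force: [-0.0, -0.1, -0.7]
width: 0.0295
gripper_force: 12.0
from [0.4358 0.2448 0.1796] yaw -129.89 rpy [ 3.1411e+00 -3.0000e-04 -2.2670e+00] UNITS [  3.137 -10.767   0.779] turn 0.022 t 6.78
2929
[(np.float64(-0.0349), np.int64(50)), (np.float64(-0.0329), np.int64(30)), (np.float64(-0.031), np.int64(35)), (np.float64(-0.029), np.int64(43)), (np.float64(-0.0271), np.int64(32)), (np.float64(-0.0251), np.int64(51)), (np.float64(-0.0232), np.int64(32)), (np.float64(-0.0213), np.int64(36)), (np.float64(-0.0193), np.int64(133)), (np.float64(-0.0174), np.int64(967)), (np.float64(-0.0154), np.int64(248)), (np.float64(-0.0135), np.int64(144)), (np.float64(-0.0115), np.int64(138)), (np.float64(-0.0096), np.int64(174)), (np.float64(-0.0077), np.int64(162)), (np.float64(-0.0057), np.int64(155)), (np.float64(-0.0038), np.int64(141)), (np.float64(-0.0018), np.int64(150)), (np.float64(0.0001), np.int64(118)), (np.float64(0.0021), np.int64(90))]
```

View pics/w3.png

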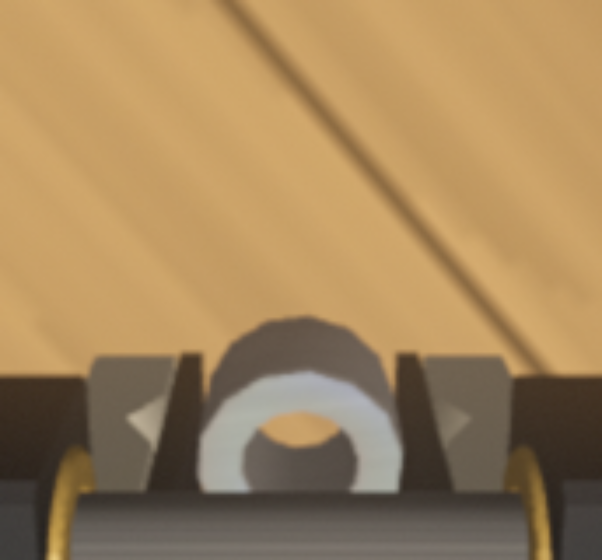

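The spacer is held square in the grip, with its top ring centre at about (300,473) in the crop. I'll hover beside the shaft tip, with the tip at tool x ≈ +30 mm, and measure both with the same camera.

```bash
python3 -m crank '[[[0.5,-1.8,0,0],[1,-3.6,0,0],[1.3,-5.4,0,0],[1.6,-7.2,0,0],[1.8,-9,0.2,0],[1.95,-10.5,0.6,0],[1.95,-10.77,0.6,0],[1.95,-10.77,0.6,0],[1.95,-10.77,0.6,0]]]'; python3 -c "
from h import *
from scipy.optimize import least_squares
plan(.592,.012,.16,-130)
st,p,d,W=view(); np.savez('/tmp/w4.npz',p=p,W=W,d=d); cv2.imwrite('pics/w4.png',cv2.resize(p[130:290,170:342,::-1],None,fx=3.5,fy=3.5))
st0=dict(eef_pos=np.zeros(3),ee_rot=np.zeros(3))
th=np.linspace(0,2*np.pi,181)
def f(x):
    q=project('wrist',np.c_[x[0]+.015*np.cos(th),x[1]+.015*np.sin(th),0*th-.0168],st0); return [q[:,1].min()-236.3,q[:,0].min()-226.6,q[:,0].max()-285.1]
s=least_squares(f,[0,0],x_scale=.001); print('held spacer tool xy',s.x,s.fun)
R=Ro.from_euler('xyz',st['ee_rot']).as_matrix(); T=(W-st['eef_pos'])@R
print('tip pred px',project('wrist',[[.592,.012,.122]],st), 'crop', (project('wrist',[[.592,.012,.122]],st)-[170,130])*3.5)
"
```

```text
t: 7.95
eef_pos: [0.611, 0.0357, 0.1648]
ee_rot: [3.141, -0.001, -2.266]
force: [-0.5, 0.4, -0.1]
width: 0.0291
gripper_force: 12.0
from [0.611  0.0357 0.1648] yaw -129.83 rpy [ 3.1411e+00 -6.0000e-04 -2.2659e+00] UNITS [ 1.215 -0.022  0.191] turn 0.034 t 7.95
held spacer tool xy [-0.00094659 -0.00056927] [ 0.05481519 -0.95463909  0.95433566]
tip pred px [[255.68265847 174.37093823]] crop [[299.88930464 155.29828381]]
```

View pics/w4.png

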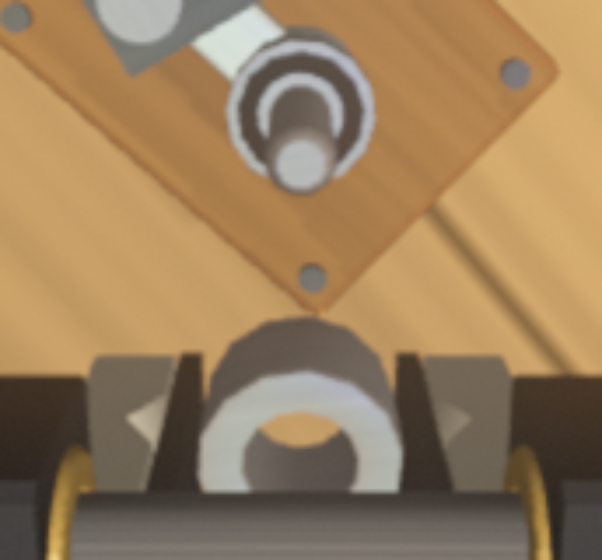

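The crop shows the shaft's tip face at (302,163), about 2 px from where I predicted it, and the spacer in the grip unchanged. Next I'll compute the offset.

Run:
```python
from h import *
from scipy.optimize import least_squares
st=arm.get_state(); st0=dict(eef_pos=np.zeros(3),ee_rot=np.zeros(3)); th=np.linspace(0,2*np.pi,181)
z=np.load('/tmp/w4.npz'); p=z['p']
g=cv2.cvtColor(p,cv2.COLOR_RGB2GRAY).astype(float)
print('col profile u=256 v225..272',g[225:272,255:257].mean(1).astype(int).tolist())
print('row profile v=262',g[261:264,220:292].mean(0).astype(int).tolist())
print('tip col v160..190',g[160:190,255:258].mean(1).astype(int).tolist())
print('tip row v176',g[175:178,240:272].mean(0).astype(int).tolist())
for R,v in((.015,236.3),(.008,247.7)):
    f=lambda x: project('wrist',np.c_[x+R*np.cos(th),0*th,0*th-.0168],st0)[:,1].min()-v
    print(R,least_squares(f,0,x_scale=.001).x)
w=ray(256.3,176.6,.122,st); print('tip',w); plan(w[0],w[1],st['eef_pos'][2],-130,st)
```

```text
col profile u=256 v225..272 [89, 89, 91, 91, 91, 90, 90, 92, 92, 93, 107, 146, 176, 182, 181, 180, 179, 177, 177, 178, 181, 181, 174, 166, 162, 163, 163, 163, 164, 164, 164, 162, 131, 93, 85, 85, 84, 86, 85, 86, 87, 85, 86, 85, 85, 71, 62]
row profile v=262 [47, 48, 50, 50, 49, 54, 91, 149, 174, 177, 177, 178, 179, 179, 179, 181, 181, 181, 172, 141, 109, 105, 104, 103, 102, 100, 98, 97, 95, 93, 92, 90, 89, 87, 85, 85, 85, 84, 84, 84, 83, 84, 83, 83, 83, 83, 82, 82, 82, 81, 79, 92, 142, 172, 174, 175, 175, 176, 177, 176, 177, 178, 178, 174, 144, 67, 47, 49, 50, 50, 50, 50]
tip col v160..190 [94, 95, 94, 95, 95, 95, 106, 118, 130, 144, 170, 183, 184, 183, 182, 183, 184, 183, 182, 183, 184, 184, 184, 163, 126, 109, 123, 129, 129, 130]
tip row v176 [157, 172, 173, 153, 130, 110, 99, 106, 128, 163, 183, 184, 183, 183, 184, 183, 184, 184, 183, 183, 184, 184, 174, 153, 137, 121, 121, 141, 167, 176, 165, 149]
0.015 [-0.00091814]
0.008 [5.86367647e-06]
tip [0.59284843 0.01364111]
from [0.6112 0.0358 0.1651] yaw -129.81 rpy [ 3.1415  0.     -2.2656] UNITS [ 1.151 -0.006 -0.   ] turn 0.038 t 8.0
```

```bash
python3 -m crank '[[[0.6,0.01,0,0],[1.16,0.016,0,0],[1.16,0.016,0,0],[1.16,0.016,0.7,0],[1.16,0.016,1.3,0],[1.16,0.016,1.45,0],[1.16,0.016,1.45,0],[1.16,0.016,1.45,0]]]'; python3 -c "
from h import *
plan(.5928,.0136,.116,-130)"; python3 -m crank '[[[0,0,0.06,0],[0,0,0.12,0],[0,0,0.18,0],[0,0,0.24,0],[0,0,0.24,0],[0,0,0.24,0]]]'
```

```text
t: 9.0
eef_pos: [0.5932, 0.0132, 0.1293]
ee_rot: [-3.141, 0.001, -2.266]
force: [-0.4, 0.8, -1.0]
width: 0.0294
gripper_force: 12.0
from [0.5932 0.0132 0.1293] yaw -129.86 rpy [-3.1411e+00  5.0000e-04 -2.2665e+00] UNITS [-0.003  0.023  0.532] turn 0.028 t 9.0
t: 9.75
eef_pos: [0.5928, 0.0131, 0.1228]
ee_rot: [-3.142, -0.0, -2.267]
force: [-0.7, 1.2, -1.4]
width: 0.0296
gripper_force: 12.0
```

```bash
python3 -m crank '[[[0,0,0.1,0],[0,0,0.2,0],[0,0,0.3,0],[0,0,0.4,0],[0,0,0.4,0],[0,0,0.4,0]]]' && python3 -c "
from h import *
print(arm.get_state()['force'])
st,p,d,W=view(); cv2.imwrite('pics/w5.png',cv2.resize(p[130:290,170:342,::-1],None,fx=3.5,fy=3.5))"
```

```text
t: 10.5
eef_pos: [0.5929, 0.0131, 0.1129]
ee_rot: [-3.141, 0.0, -2.267]
force: [0.5, -1.4, -1.3]
width: 0.0294
gripper_force: 12.0
[ 0.49732265 -1.38570266 -1.32258781]
```

View pics/w5.png

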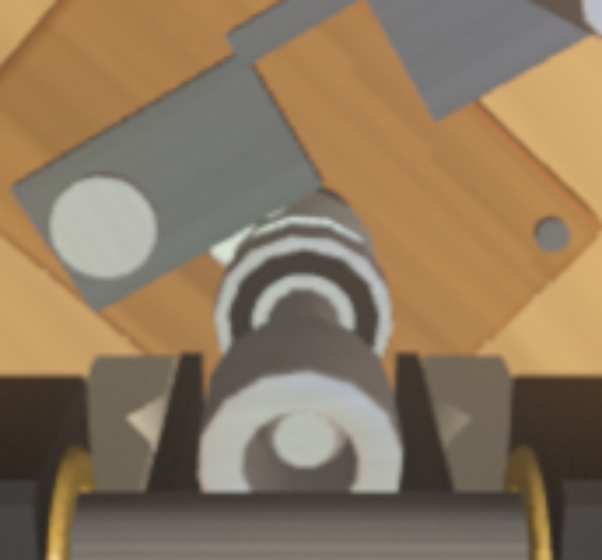

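The shaft tip shows inside the bore at (305,440). Lowering to just above the bearing.

```bash
python3 -m crank '[[[0,0,0.2,0],[0,0,0.4,0],[0,0,0.6,0],[0,0,0.8,0],[0,0,0.95,0],[0,0,1.05,0],[0,0,1.1,0],[0,0,1.1,0]]]' && python3 -m crank '[[[0,0,0.04,0],[0,0,0.08,0],[0,0,0.12,0],[0,0,0.16,0],[0,0,0.16,0]]]'
```

```text
t: 11.55
eef_pos: [0.5928, 0.0131, 0.0853]
ee_rot: [3.142, -0.0, -2.267]
force: [-0.6, 0.2, -1.3]
width: 0.0294
gripper_force: 12.0
t: 12.18
eef_pos: [0.5927, 0.0131, 0.0812]
ee_rot: [3.141, -0.0, -2.267]
force: [-0.5, 0.1, -1.0]
width: 0.0293
gripper_force: 12.0
```

```bash
for i in 1; do python3 -m crank '[[[0,0,0.04,0],[0,0,0.08,0],[0,0,0.08,0]]]'; done; python3 -m crank '[[[0,0,0.04,0],[0,0,0.08,0],[0,0,0.08,0]]]'
```

```text
t: 12.55
eef_pos: [0.593, 0.0131, 0.0801]
ee_rot: [-3.141, 0.0, -2.266]
force: [-2.3, -0.0, 6.4]
width: 0.0294
gripper_force: 12.0
t: 12.92
eef_pos: [0.593, 0.0131, 0.0782]
ee_rot: [-3.141, 0.0, -2.266]
force: [-3.1, 1.0, 6.7]
width: 0.0294
gripper_force: 12.0
```

```bash
python3 -m crank '[[[0,0,0.03,0],[0,0,0.06,0],[0,0,0.06,0]]]'; python3 -m crank '[[[0,0,0.02,0],[0,0,0.04,0],[0,0,0.04,0]]]'
```

```text
t: 13.3
eef_pos: [0.593, 0.0131, 0.0767]
ee_rot: [-3.141, 0.0, -2.266]
force: [-2.8, -0.1, 6.6]
width: 0.0295
gripper_force: 12.0
t: 13.68
eef_pos: [0.593, 0.0131, 0.0757]
ee_rot: [-3.141, 0.0, -2.266]
force: [-2.9, 0.7, 6.9]
width: 0.0293
gripper_force: 12.0
```

```bash
python3 -m crank '[[[0,0,0.02,0],[0,0,0.04,0],[0,0,0.04,0]]]'
```

```text
t: 14.05
eef_pos: [0.593, 0.0131, 0.0747]
ee_rot: [-3.141, 0.0, -2.266]
force: [-2.1, 1.1, 6.1]
width: 0.0296
gripper_force: 12.0
```

```bash
python3 -m crank '[[[0,0,0.02,0],[0,0,0.04,0],[0,0,0.04,0]]]'; python3 -m crank '[[[0,0,0.01,0],[0,0,0.02,0],[0,0,0.02,0]]]'
```

```text
t: 14.42
eef_pos: [0.593, 0.0131, 0.0743]
ee_rot: [-3.141, 0.001, -2.266]
force: [-4.3, 0.4, 11.5]
width: 0.0293
gripper_force: 12.0
t: 14.8
eef_pos: [0.5931, 0.0131, 0.0742]
ee_rot: [-3.141, 0.001, -2.266]
force: [-5.6, 0.7, 14.7]
width: 0.0291
gripper_force: 12.0
```

```bash
python3 -m crank '[[[0,0,0.01,0],[0,0,0.02,0],[0,0,0.02,0]]]'; python3 -c "
from h import *
st,p,d,W=view(); R=Ro.from_euler('xyz',st['ee_rot']).as_matrix(); T=(W-st['eef_pos'])@R
w=T.reshape(-1,3); q=w[(abs(w[:,0])<.016)&(abs(w[:,1])<.0150)&(np.hypot(w[:,0],w[:,1])>.009)&(w[:,2]<-.010)&(w[:,2]>-.025)]
h,e=np.histogram(q[:,2],np.arange(-.025,-.009,.001)); print(list(zip(e.round(4),h)))
cv2.imwrite('pics/w6.png',cv2.resize(p[130:290,170:342,::-1],None,fx=3.5,fy=3.5))"
```

```text
t: 15.18
eef_pos: [0.5931, 0.0131, 0.0741]
ee_rot: [-3.14, 0.001, -2.266]
force: [-7.4, 2.0, 17.3]
width: 0.0295
gripper_force: 12.0
[(np.float64(-0.025), np.int64(7)), (np.float64(-0.024), np.int64(5)), (np.float64(-0.023), np.int64(7)), (np.float64(-0.022), np.int64(4)), (np.float64(-0.021), np.int64(9)), (np.float64(-0.02), np.int64(9)), (np.float64(-0.019), np.int64(28)), (np.float64(-0.018), np.int64(347)), (np.float64(-0.017), np.int64(485)), (np.float64(-0.016), np.int64(159)), (np.float64(-0.015), np.int64(65)), (np.float64(-0.014), np.int64(50)), (np.float64(-0.013), np.int64(51)), (np.float64(-0.012), np.int64(45)), (np.float64(-0.011), np.int64(49))]
```

It stopped hard at TCP z 0.0742, exactly where I predicted, at about 18 N, so the bearing is home. Before opening I'll check the clearance between the left finger and the keeper plate.

View pics/w6.png

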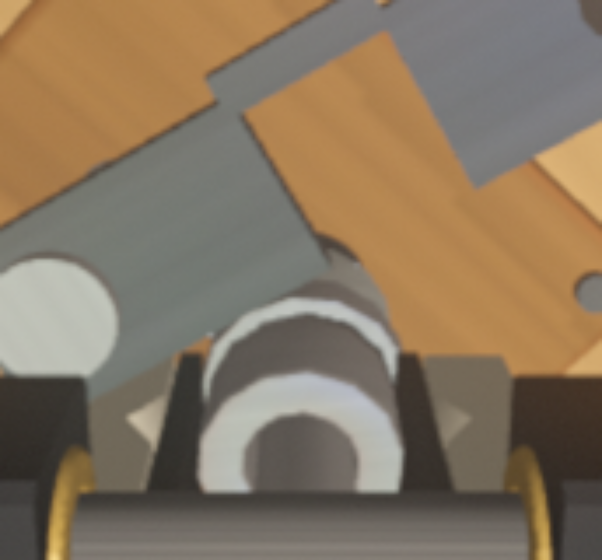

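Run:
```python
from h import *
st=arm.get_state(); R=Ro.from_euler('xyz',st['ee_rot']).as_matrix()
z=np.load('/tmp/w1.npz'); w=z['W'].reshape(-1,3)
q=w[(abs(w[:,0]-.57)<.1)&(abs(w[:,1])<.09)&(w[:,2]>.09)&(w[:,2]<.116)&(np.hypot(w[:,0]-.593,w[:,1]-.013)>.02)]
b=cv2.boxPoints(cv2.minAreaRect(q[:,:2].astype(np.float32)))
print('plate corners tool mm',((np.c_[b,[.105]*4]-[.593,.0131,.105])@R*1000).round(1).tolist())
```

```text
plate corners tool mm [[84.8, 35.7, -0.1], [36.8, -46.9, 0.0], [13.1, -33.1, 0.0], [61.2, 49.5, -0.1]]
```

The plate corner is 3 mm clear of the left finger in tool x. I'll relax a little, open only to about 38 mm and go straight up.

```bash
python3 -m crank '[[[0,0,-0.03,0],[0,0,-0.03,0]]]' && python3 -m crank '[[[0,0,0,0],[0,0,0,0],[0,0,0,0]]]' 0.57; python3 -m crank '[[[0,0,-0.2,0],[0,0,-0.6,0],[0,0,-1.2,0],[0,0,-2,0],[0,0,-3,0],[0,0,-4,0],[0,0,-5,0],[0,0,-5,0]]]'
python3 - <<'E'
from h import *
# washer estimate from scene
z=np.load('/tmp/scene.npz'); w=cloud('scene',z['d']).reshape(-1,3)
q=w[(np.hypot(w[:,0]-.4414,w[:,1]+.2167)<.035)&(w[:,2]>.004)&(w[:,2]<.012)]; print(q.mean(0),len(q)); plan(*q.mean(0)[:2],.13,-130)
st,p,d,W=view(); w=W.reshape(-1,3)
q=w[(np.hypot(w[:,0]-.593,w[:,1]-.0131)<.0165)&(np.hypot(w[:,0]-.593,w[:,1]-.0131)>.0085)&(w[:,2]>.05)&(w[:,2]<.12)]
print('spacer top',np.median(q,0)); print(arm.get_state()['force'])
E
```

```text
t: 15.48
eef_pos: [0.5931, 0.0131, 0.0742]
ee_rot: [-3.141, 0.001, -2.266]
force: [-3.7, 0.4, 12.5]
width: 0.0293
gripper_force: 12.0
t: 15.85
eef_pos: [0.5928, 0.013, 0.0724]
ee_rot: [3.142, -0.0, -2.267]
force: [0.6, 0.5, -0.7]
width: 0.0376
gripper_force: 0.0
t: 16.85
eef_pos: [0.5942, 0.0133, 0.2011]
ee_rot: [-3.138, 0.004, -2.266]
force: [0.3, -0.1, 0.7]
width: 0.0376
gripper_force: 0.0
[ 0.44206922 -0.21622963  0.00717776] 80
from [0.5942 0.0133 0.2011] yaw -129.85 rpy [-3.1383  0.0044 -2.2663] UNITS [10.961 -1.203  2.801] turn 0.03 t 16.85
spacer top [0.58720005 0.00593184 0.09008755]
[ 0.15719017  0.03793373 -0.06838379]
```

Run:
```python
from h import *
z=np.load('/tmp/scene.npz'); w=cloud('scene',z['d']).reshape(-1,3)
m=(np.hypot(w[:,0]-.442,w[:,1]+.216)<.2)&(w[:,2]>.012)&(w[:,2]<.3)&(w[:,0]>.25); w=w[m]
r=np.hypot(w[:,0]-.442,w[:,1]+.216); a=np.degrees(np.arctan2(w[:,1]+.216,w[:,0]-.442))
for lo in range(-180,180,20):
    k=(a>=lo)&(a<lo+20)
    if k.sum(): print(lo,k.sum(),'rmin',r[k].min().round(3),'rmin z>.05',r[k&(w[:,2]>.05)].min().round(3) if (k&(w[:,2]>.05)).any() else None,w[k,2].max().round(3))
```

```text
-180 72 rmin 0.187 rmin z>.05 None 0.037
-160 33 rmin 0.191 rmin z>.05 None 0.036
-100 1 rmin 0.007 rmin z>.05 None 0.012
40 2 rmin 0.021 rmin z>.05 None 0.023
100 195 rmin 0.106 rmin z>.05 0.192 0.1
120 622 rmin 0.081 rmin z>.05 0.125 0.143
140 73 rmin 0.099 rmin z>.05 0.128 0.1
```

```bash
python3 -m crank '[[[1.5,0,0,0],[3.5,-0.3,0,0],[5.5,-0.6,0,0],[7.5,-0.9,0,0],[9.5,-1.2,0.8,0],[10.7,-1.2,2,0],[10.95,-1.2,3,0],[10.95,-1.2,3,0],[10.95,-1.2,3,0]]]' 0.2; python3 -c "
from h import *
st,p,d,W=view(); cv2.imwrite('pics/w7.png',cv2.resize(p[:,:,::-1],(800,600)))
print([(round(q['score'],2),q['extent']) for q in arm.recognise('washer_mid','wrist')])
w=W.reshape(-1,3); q=w[(w[:,2]>.0035)&(w[:,2]<.012)&(np.hypot(w[:,0]-.442,w[:,1]+.216)<.03)]
c=cv2.minEnclosingCircle(q[:,:2].astype(np.float32)); print(len(q),np.median(q[:,2]),c,q.mean(0))
plan(*c[0],.003,-130,st)
"
```

```text
t: 18.02
eef_pos: [0.441, -0.2162, 0.1233]
ee_rot: [-3.141, 0.0, -2.266]
force: [0.1, -0.1, 0.5]
width: 0.07
gripper_force: 0.0
[(0.79, [236.8, 167.4, 42.6, 42.0])]
1075 0.006610591842412375 ((0.44122907519340515, -0.21640688180923462), 0.018958741798996925) [ 0.44077925 -0.21696554  0.00653212]
from [ 0.441  -0.2162  0.1233] yaw -129.84 rpy [-3.1409e+00  1.0000e-04 -2.2661e+00] UNITS [ 2.000e-03 -8.000e-03  4.813e+00] turn 0.032 t 18.02
```

View pics/w7.png

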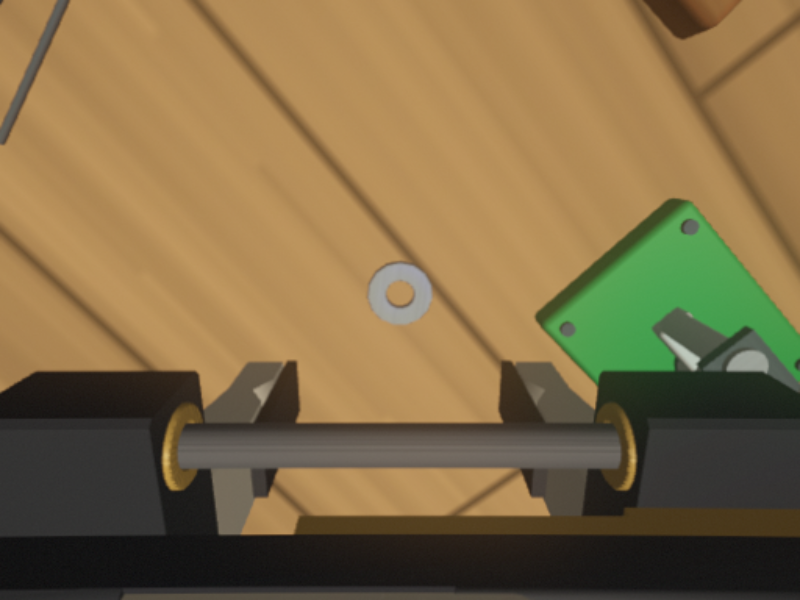

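The picture shows the washer centred at (400,293), and the green stand to the right at 540–800. I'll check that the gripper body clears the green spindle.

Run:
```python
from h import *
st=arm.get_state(); R=Ro.from_euler('xyz',st['ee_rot']).as_matrix()
z=np.load('/tmp/scene.npz')
for c in('scene','side'):
    z=np.load(f'/tmp/{c}.npz'); w=cloud(c,z['d']).reshape(-1,3); w=w[(abs(w[:,0]-.36)<.12)&(abs(w[:,1]+.12)<.12)]
    t=(w-[.441,-.2163,.003])@R
    k=(-t[:,2]>.045)&(abs(t[:,0])<.06)&(-t[:,2]<.25); q=t[k]; print(c,len(q),(q[q[:,1].argsort()][:6]*1000).round(0).tolist())
    k=(-t[:,2]>.012)&(abs(t[:,0])<.02)&(-t[:,2]<.25); q=t[k]; print(' low',len(q),(q[q[:,1].argsort()][:4]*1000).round(0).tolist())
```

```text
scene 284 [[-9.0, 124.0, -94.0], [-5.0, 124.0, -94.0], [-12.0, 127.0, -91.0], [-10.0, 127.0, -94.0], [-5.0, 127.0, -94.0], [-0.0, 128.0, -93.0]]
 low 237 [[-15.0, 80.0, -15.0], [-19.0, 83.0, -24.0], [-16.0, 87.0, -20.0], [-14.0, 87.0, -23.0]]
side 250 [[-7.0, 121.0, -85.0], [-13.0, 132.0, -90.0], [-7.0, 133.0, -90.0], [-4.0, 133.0, -90.0], [-11.0, 134.0, -91.0], [-1.0, 135.0, -91.0]]
 low 273 [[-7.0, 109.0, -13.0], [-4.0, 109.0, -17.0], [11.0, 116.0, -16.0], [11.0, 117.0, -13.0]]
```

The closest tall part is 121 mm away and the body reaches 97 mm, so it clears. I'll descend and grip the washer.

```bash
python3 -m crank '[[[0,0,1.5,0],[0,0,3,0],[0,0,4.3,0],[0,0,4.8,0],[0,0,4.84,0],[0,0,4.84,0]]]' && python3 -m crank '[[[0,0,0,0],[0,0,0,0],[0,0,0,0],[0,0,0,0],[0,0,0,0],[0,0,0,0]]]' 1 12
```

```text
t: 18.88
eef_pos: [0.4414, -0.2163, 0.0027]
ee_rot: [-3.14, 0.001, -2.266]
force: [0.2, 0.4, 1.0]
width: 0.0699
gripper_force: 0.0
t: 19.62
eef_pos: [0.4404, -0.2163, 0.0017]
ee_rot: [-3.141, 0.0, -2.267]
force: [-0.5, 0.1, 3.4]
width: 0.037
gripper_force: 12.0
```

```bash
python3 -m crank '[[[0,0,-0.5,0],[0,0,-2,0],[0,0,-4,0],[0,0,-6,0],[0,0,-7.5,0],[0,0,-7.5,0],[0,0,-7.5,0]]]'
python3 - <<'E'
from h import *
from scipy.optimize import least_squares
st,p,d,W=view(); np.savez('/tmp/w8.npz',p=p,W=W); cv2.imwrite('pics/w8.png',cv2.resize(p[130:290,170:342,::-1],None,fx=3.5,fy=3.5))
R=Ro.from_euler('xyz',st['ee_rot']).as_matrix(); T=(W-st['eef_pos'])@R; w=T.reshape(-1,3)
q=w[(abs(w[:,0])<.025)&(abs(w[:,1])<.0185)&(w[:,2]>-.015)&(w[:,2]<.006)]; h,e=np.histogram(q[:,2],np.arange(-.015,.007,.001)); print(list(zip(e.round(3),h)))
g=cv2.cvtColor(p,cv2.COLOR_RGB2GRAY)
print('col u254-257, v200..275',g[200:275,254:258].mean(1).astype(int).tolist())
for v in(240,246,250): print('row',v,'u205..305',g[v-1:v+2,205:305].mean(0).astype(int).tolist())
plan(.593,.0131,.15,-130)
E
```

```text
t: 20.5
eef_pos: [0.4398, -0.216, 0.189]
ee_rot: [3.141, 0.0, -2.267]
force: [0.4, -0.0, -2.0]
width: 0.0366
gripper_force: 12.0
[(np.float64(-0.015), np.int64(11)), (np.float64(-0.014), np.int64(9)), (np.float64(-0.013), np.int64(6)), (np.float64(-0.012), np.int64(10)), (np.float64(-0.011), np.int64(10)), (np.float64(-0.01), np.int64(7)), (np.float64(-0.009), np.int64(7)), (np.float64(-0.008), np.int64(11)), (np.float64(-0.007), np.int64(66)), (np.float64(-0.006), np.int64(858)), (np.float64(-0.005), np.int64(1159)), (np.float64(-0.004), np.int64(308)), (np.float64(-0.003), np.int64(85)), (np.float64(-0.002), np.int64(98)), (np.float64(-0.001), np.int64(54)), (np.float64(0.0), np.int64(25)), (np.float64(0.001), np.int64(1)), (np.float64(0.002), np.int64(1)), (np.float64(0.003), np.int64(0)), (np.float64(0.004), np.int64(0)), (np.float64(0.005), np.int64(0))]
col u254-257, v200..275 [167, 167, 167, 168, 167, 168, 167, 167, 167, 167, 167, 167, 166, 167, 167, 166, 130, 99, 99, 113, 149, 170, 174, 174, 174, 173, 173, 173, 173, 173, 173, 173, 173, 173, 173, 173, 171, 169, 165, 162, 161, 
[... 1078 characters left out ...]
1, 143, 81, 57, 59, 59, 58, 59, 58, 58, 57, 57, 65, 85, 100, 103, 106]
row 250 u205..305 [156, 153, 146, 117, 69, 51, 51, 53, 52, 54, 54, 55, 55, 56, 55, 64, 120, 158, 169, 170, 171, 169, 170, 172, 172, 171, 172, 174, 175, 174, 173, 172, 172, 173, 169, 150, 144, 163, 165, 165, 165, 164, 164, 164, 165, 164, 164, 165, 165, 167, 168, 168, 168, 167, 166, 165, 163, 161, 160, 161, 161, 162, 163, 163, 145, 119, 146, 168, 172, 173, 171, 170, 170, 171, 172, 172, 171, 169, 169, 172, 174, 175, 175, 175, 153, 84, 56, 55, 56, 57, 57, 58, 57, 56, 56, 56, 62, 85, 105, 110]
from [ 0.4395 -0.2161  0.1884] yaw -129.88 rpy [ 3.1403e+00 -4.0000e-04 -2.2669e+00] UNITS [-10.971   1.164   1.532] turn 0.023 t 20.55
```

View pics/w8.png

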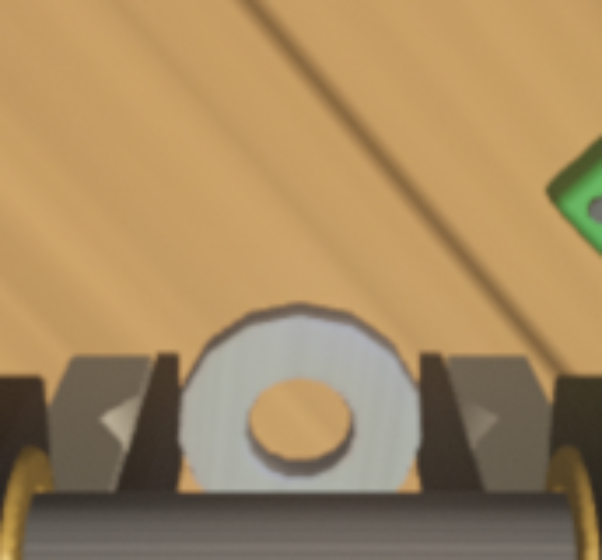

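Last picture: the washer is held level, with its hole centred at crop (300,420). I'll compute its offset from the spacer's.

Run:
```python
from h import *
from scipy.optimize import least_squares
st0=dict(eef_pos=np.zeros(3),ee_rot=np.zeros(3)); th=np.linspace(0,2*np.pi,181)
for R,v in((.019,219.8),(.0185,219.8),(.008,237.5)):
    f=lambda x: project('wrist',np.c_[x+R*np.cos(th),0*th,0*th-.0052],st0)[:,1].min()-v
    print(R,least_squares(f,0,x_scale=.001).x)
q=project('wrist',np.c_[.019*np.cos(th),.019*np.sin(th),0*th-.0052],st0); print(q.min(0),q.max(0))
q=project('wrist',np.c_[.008*np.cos(th),.008*np.sin(th),0*th-.0052],st0); print(q.min(0),q.max(0))
```

```text
0.019 [-0.0010099]
0.0185 [-0.0005099]
0.008 [4.28910863e-05]
[221.07427972 217.96842578] [292.6945562  282.72333478]
[241.81252903 237.57501191] [271.94739201 264.81342659]
```

The washer sits in the tool at the same offset as the spacer did, so I'll use the same TCP of (0.593, 0.0131).

```bash
python3 -m crank '[[[-1.5,0.2,0,0],[-3.5,0.4,0,0],[-5.5,0.6,0,0],[-7.5,0.8,0,0],[-9.3,1,0,0],[-10.5,1.1,0,0],[-10.97,1.16,0,0],[-10.97,1.16,0.8,0],[-10.97,1.16,1.5,0],[-10.97,1.16,1.8,0],[-10.97,1.16,1.8,0]]]'; python3 -c "
from h import *
plan(.593,.0131,.127,-130)"
```

```text
t: 21.92
eef_pos: [0.5934, 0.0122, 0.1437]
ee_rot: [3.141, -0.001, -2.267]
force: [-0.4, -0.1, -0.1]
width: 0.0364
gripper_force: 12.0
from [0.5934 0.0122 0.1437] yaw -129.9 rpy [ 3.1410e+00 -1.1000e-03 -2.2672e+00] UNITS [-0.017  0.035  0.667] turn 0.019 t 21.93
```

```bash
python3 -m crank '[[[-0.02,0.03,0.2,0],[-0.02,0.03,0.5,0],[-0.02,0.03,0.6,0],[-0.02,0.03,0.65,0],[-0.02,0.03,0.7,0],[-0.02,0.03,0.75,0],[-0.02,0.03,0.75,0]]]'; python3 -m crank '[[[0,0,0.05,0],[0,0,0.1,0],[0,0,0.15,0],[0,0,0.2,0],[0,0,0.2,0]]]'
```

```text
t: 22.8
eef_pos: [0.5936, 0.0137, 0.1253]
ee_rot: [3.142, -0.0, -2.267]
force: [0.4, 0.2, -0.7]
width: 0.0363
gripper_force: 12.0
t: 23.42
eef_pos: [0.5935, 0.0136, 0.1203]
ee_rot: [3.141, -0.0, -2.267]
force: [-1.7, -0.7, -0.0]
width: 0.0364
gripper_force: 12.0
```

```bash
python3 -m crank '[[[0.02,0,0,0],[0.02,0,0.1,0],[0.02,0,0.2,0],[0.02,0,0.3,0],[0.02,0,0.3,0]]]'; python3 -m crank '[[[0,0,0.1,0],[0,0,0.2,0],[0,0,0.3,0],[0,0,0.4,0],[0,0,0.5,0],[0,0,0.6,0],[0,0,0.65,0],[0,0,0.65,0]]]'
```

```text
t: 24.05
eef_pos: [0.593, 0.0132, 0.1124]
ee_rot: [3.141, -0.001, -2.267]
force: [-1.0, 0.0, -1.4]
width: 0.0366
gripper_force: 12.0
t: 25.05
eef_pos: [0.5931, 0.0133, 0.0963]
ee_rot: [3.141, -0.0, -2.267]
force: [-3.1, -0.0, 0.5]
width: 0.0367
gripper_force: 12.0
```

```bash
python3 -m crank '[[[0.02,0,0.03,0],[0.02,0,0.06,0],[0.02,0,0.09,0],[0.02,0,0.09,0]]]'; python3 -m crank '[[[0,0,0.02,0],[0,0,0.03,0],[0,0,0.03,0]]]'
```

```text
t: 25.55
eef_pos: [0.5931, 0.0129, 0.0943]
ee_rot: [-3.141, 0.0, -2.267]
force: [-2.9, -0.1, 0.9]
width: 0.0364
gripper_force: 12.0
t: 25.92
eef_pos: [0.5931, 0.0129, 0.0935]
ee_rot: [-3.141, 0.0, -2.267]
force: [-2.0, 0.2, 1.1]
width: 0.0366
gripper_force: 12.0
```

```bash
python3 -m crank '[[[0,0,0,0],[0,0,0,0],[0,0,0,0],[0,0,0,0]]]' 0.48; python3 -m crank '[[[0,0,-0.2,0],[0,0,-0.6,0],[0,0,-1.2,0],[0,0,-2,0],[0,0,-3,0],[0,0,-4,0],[0,0,-4,0],[0,0,-4,0]]]'
python3 - <<'E'
from h import *
st,p,d,W=view(); w=W.reshape(-1,3)
r=np.hypot(w[:,0]-.593,w[:,1]-.0131)
q=w[(r<.026)&(w[:,2]>.085)&(w[:,2]<.112)]
h,e=np.histogram(q[:,2],np.arange(.085,.113,.002)); print(list(zip(e.round(3),h)))
q=q[(q[:,2]>.0945)&(q[:,2]<.102)&(np.hypot(q[:,0]-.593,q[:,1]-.0131)>.009)]
A=np.c_[q[:,:2]-[.593,.0131],np.ones(len(q))]; s=np.linalg.lstsq(A,q[:,2],rcond=None)[0]; print('washer plane',s,cv2.minEnclosingCircle(q[:,:2].astype(np.float32)))
w2=w[(w[:,2]>.13)&(w[:,2]<.155)&(np.hypot(w[:,0]-.523,w[:,1]+.0163)<.02)]; print('pin',w2.mean(0) if len(w2) else None,len(w2)); plan(.593,.0131,.19,-130)
E
```

```text
t: 26.42
eef_pos: [0.5932, 0.013, 0.0936]
ee_rot: [-3.141, 0.0, -2.267]
force: [0.5, -0.3, 0.2]
width: 0.0454
gripper_force: 0.0
t: 27.42
eef_pos: [0.5928, 0.0129, 0.1939]
ee_rot: [-3.142, 0.001, -2.267]
force: [0.2, 0.3, 0.1]
width: 0.0457
gripper_force: 0.0
[(np.float64(0.085), np.int64(0)), (np.float64(0.087), np.int64(3)), (np.float64(0.089), np.int64(2)), (np.float64(0.091), np.int64(7)), (np.float64(0.093), np.int64(24)), (np.float64(0.095), np.int64(161)), (np.float64(0.097), np.int64(908)), (np.float64(0.099), np.int64(65)), (np.float64(0.101), np.int64(12)), (np.float64(0.103), np.int64(10)), (np.float64(0.105), np.int64(10)), (np.float64(0.107), np.int64(12)), (np.float64(0.109), np.int64(10))]
washer plane [0.00791695 0.00775253 0.09786192] ((0.5937110781669617, 0.012873683124780655), 0.01906055398285389)
pin [ 0.52369885 -0.0166831   0.14512926] 243
from [0.5926 0.0129 0.1934] yaw -129.88 rpy [ 3.1411e+00 -2.0000e-04 -2.2668e+00] UNITS [-0.018 -0.008  0.136] turn 0.024 t 27.48
```

The washer lies flat, with its top at 0.0978 and its centre on the shaft. The pin is at (0.5235, -0.0167) and the keeper is at about 1.29. I'll turn the tool so its x axis runs along the keeper, then grip the pin lightly and swing it along the arc.

```bash
python3 -c "
from h import *
plan(.5235,-.0167,.19,-9)"; python3 -m crank '[[[0.2,0,0,-2],[0.5,0,0,-4],[0.8,0,0,-6],[1.2,0,0,-8],[1.6,0.2,0,-10],[2,0.5,0,-12],[2.4,0.8,0,-14],[2.6,1.1,0,-16],[2.69,1.37,0,-18],[2.69,1.37,0,-20],[2.69,1.37,0,-22],[2.69,1.37,0,-24]]]'; python3 -c "
from h import *
plan(.5235,-.0167,.122,-9); print(arm.get_state()['q'])
st,p,d,W=view(); w=W.reshape(-1,3)
w2=w[(w[:,2]>.138)&(w[:,2]<.155)&(np.hypot(w[:,0]-.523,w[:,1]+.0163)<.015)]; print('pin',w2.mean(0),w2.min(0),w2.max(0),len(w2))
"
```

```text
from [0.5926 0.0129 0.1934] yaw -129.88 rpy [ 3.1411e+00 -2.0000e-04 -2.2668e+00] UNITS [2.679 1.361 0.137] turn -24.176 t 27.48
t: 28.98
eef_pos: [0.5231, -0.0168, 0.1929]
ee_rot: [3.141, 0.001, -0.167]
force: [-0.9, -0.2, 0.1]
width: 0.0453
gripper_force: 0.0
from [ 0.5231 -0.0168  0.1929] yaw -9.54 rpy [ 3.141e+00  1.400e-03 -1.665e-01] UNITS [ 0.019 -0.01   2.834] turn -0.108 t 28.98
[ 3.42962341e-01  1.36064807e-01 -3.68000665e-01 -1.36598307e-04
 -1.06824298e+00  1.06136478e+00]
pin [ 0.5247321  -0.01641174  0.14550836] [ 0.51882445 -0.0209929   0.13811969] [ 0.52885905 -0.01113856  0.14866052] 202
```

```bash
python3 -m crank '[[[0.03,0,0.8,0],[0.03,0,1.8,0],[0.03,0,2.5,0],[0.03,0,2.8,0],[0.03,0,2.8,0]]]' && python3 -m crank '[[[0,0,0,0],[0,0,0,0],[0,0,0,0],[0,0,0,0],[0,0,0,0],[0,0,0,0]]]' 1 6
python3 - <<'E'
from h import *
st=arm.get_state(); R=Ro.from_euler('xyz',st['ee_rot']).as_matrix()
P=st['eef_pos']; H=np.array([.5985,-.0286]); v=P[:2]-H; r=np.hypot(*v); a0=np.degrees(np.arctan2(v[1],v[0]))-97.3
print(P,'r',r,'a0',a0,np.radians(a0),st['width'],st['force'])
for a in np.linspace(a0,0,13):
    t=np.radians(a+97.3); q=np.r_[H+r*np.array([np.cos(t),np.sin(t)]),P[2]]
    print(round(a,1),((q-P)@R/.025).round(2).tolist(),'turn',round((a0-a)/5,2))
E
```

```text
t: 29.65
eef_pos: [0.5241, -0.017, 0.1231]
ee_rot: [3.141, 0.001, -0.173]
force: [1.1, -0.1, 1.2]
width: 0.0456
gripper_force: 0.0
t: 30.4
eef_pos: [0.5244, -0.0168, 0.1237]
ee_rot: [-3.141, -0.0, -0.172]
force: [-0.7, 1.9, 2.4]
width: 0.0095
gripper_force: 6.0
[ 0.52439334 -0.01675198  0.12374511] r 0.07504780442874825 a0 73.61654329733575 1.2848510644754718 0.009474562869321555 [-0.7373866   1.85379096  2.35930818]
73.6 [-0.0, -0.0, 0.0] turn 0.0
67.5 [0.01, -0.32, 0.0] turn 1.23
61.3 [0.06, -0.64, 0.0] turn 2.45
55.2 [0.14, -0.95, 0.0] turn 3.68
49.1 [0.25, -1.25, 0.0] turn 4.91
42.9 [0.4, -1.54, 0.0] turn 6.13
36.8 [0.57, -1.81, 0.0] turn 7.36
30.7 [0.78, -2.06, 0.0] turn 8.59
24.5 [1.0, -2.28, 0.0] turn 9.82
18.4 [1.26, -2.48, 0.0] turn 11.04
12.3 [1.53, -2.66, 0.0] turn 12.27
6.1 [1.81, -2.8, 0.0] turn 13.5
0.0 [2.12, -2.91, 0.0] turn 14.72
```

Gripped. I'll swing the first half of the arc.

```bash
python3 -m crank '[[[0,-0.16,0,0.6],[0.01,-0.32,0,1.2],[0.03,-0.48,0,1.8],[0.06,-0.64,0,2.45],[0.1,-0.8,0,3.05],[0.14,-0.95,0,3.7],[0.19,-1.1,0,4.3],[0.25,-1.25,0,4.9],[0.4,-1.54,0,6.1],[0.57,-1.81,0,7.35],[0.57,-1.81,0,7.35]]]'
python3 - <<'E'
from h import *
st=arm.get_state(); R=Ro.from_euler('xyz',st['ee_rot']).as_matrix()
P=st['eef_pos']; H=np.array([.5985,-.0286]); v=P[:2]-H; r=np.hypot(*v); a0=np.degrees(np.arctan2(v[1],v[0]))-97.3
print(P,'r',r,'a0',a0,st['width'],st['force'])
for a in np.r_[np.linspace(a0,0,7),-1,-2]:
    t=np.radians(a+97.3); q=np.r_[H+.0752*np.array([np.cos(t),np.sin(t)]),P[2]]
    print(round(a,1),((q-P)@R/.025).round(2).tolist(),'turn',round((a0-a)/5,2))
E
```

```text
t: 31.78
eef_pos: [0.5465, 0.0257, 0.1237]
ee_rot: [-3.141, -0.0, -0.813]
force: [-1.1, 2.7, 3.9]
width: 0.0094
gripper_force: 6.0
[0.54651465 0.02571113 0.12374607] r 0.07518094717208632 a0 36.44656013004477 0.009359306365593078 [-1.11322713  2.66510495  3.89353099]
36.4 [-0.0, 0.0, -0.0] turn 0.0
30.4 [0.01, -0.32, 0.0] turn 1.21
24.3 [0.06, -0.63, 0.0] turn 2.43
18.2 [0.15, -0.94, 0.0] turn 3.64
12.1 [0.26, -1.24, 0.0] turn 4.86
6.1 [0.4, -1.52, 0.0] turn 6.07
0.0 [0.58, -1.79, 0.0] turn 7.29
-1.0 [0.61, -1.83, 0.0] turn 7.49
-2.0 [0.64, -1.87, 0.0] turn 7.69
```

```bash
python3 -m crank '[[[0,-0.16,0,0.6],[0.01,-0.32,0,1.2],[0.03,-0.48,0,1.8],[0.06,-0.63,0,2.4],[0.1,-0.79,0,3],[0.15,-0.94,0,3.6],[0.2,-1.09,0,4.2],[0.26,-1.24,0,4.85],[0.33,-1.38,0,5.5],[0.4,-1.52,0,6.1],[0.4,-1.52,0,6.1]]]'
python3 - <<'E'
from h import *
st=arm.get_state(); R=Ro.from_euler('xyz',st['ee_rot']).as_matrix()
P=st['eef_pos']; H=np.array([.5985,-.0286]); v=P[:2]-H; r=np.hypot(*v); a0=np.degrees(np.arctan2(v[1],v[0]))-97.3
print(P,'r',r,'a0',a0,'F tool',st['force']@R)
for a in (4,2,0,-1,-2):
    t=np.radians(a+97.3); q=np.r_[H+.0752*np.array([np.cos(t),np.sin(t)]),P[2]]
    print(round(a,1),((q-P)@R/.025).round(3).tolist(),'turn',round((a0-a)/5,2))
E
```

```text
t: 33.15
eef_pos: [0.5809, 0.0443, 0.1237]
ee_rot: [-3.141, 0.0, -1.343]
force: [-0.6, 2.8, 3.5]
width: 0.0094
gripper_force: 6.0
[0.58085131 0.04433561 0.1237491 ] r 0.07504052332992973 a0 6.302752106924572 F tool [-2.8308392   0.0090147  -3.50710295]
4 [-0.005, -0.121, 0.0] turn 0.46
2 [-0.0, -0.226, 0.0] turn 0.86
0 [0.008, -0.33, 0.0] turn 1.26
-1 [0.014, -0.383, 0.0] turn 1.46
-2 [0.021, -0.435, 0.0] turn 1.66
```

```bash
python3 -m crank '[[[0,-0.06,0,0.2],[0,-0.12,0,0.45],[0,-0.18,0,0.7],[0,-0.23,0,0.85],[0,-0.28,0,1.05],[0.01,-0.33,0,1.25],[0.01,-0.33,0,1.25]]]'; python3 -m crank '[[[0,-0.025,0,0.1],[0,-0.05,0,0.2],[0,-0.05,0,0.2]]]';  python3 - <<'E'
from h import *
st=arm.get_state(); R=Ro.from_euler('xyz',st['ee_rot']).as_matrix()
P=st['eef_pos']; H=np.array([.5985,-.0286]); v=P[:2]-H; print(P,np.hypot(*v),'a',np.degrees(np.arctan2(v[1],v[0]))-97.3,'F tool',st['force']@R)
E
```

```text
t: 34.02
eef_pos: [0.5886, 0.0457, 0.1236]
ee_rot: [3.141, -0.0, -1.456]
force: [-3.8, 3.5, 5.8]
width: 0.0097
gripper_force: 6.0
t: 34.4
eef_pos: [0.5887, 0.0456, 0.1235]
ee_rot: [3.139, -0.0, -1.473]
force: [-6.7, 3.2, 7.3]
width: 0.0098
gripper_force: 6.0
[0.58868477 0.0456029  0.12347449] 0.07484923742104277 a 0.23508480866198056 F tool [-3.84006325  6.40436319 -7.27133004]
```

The keeper is at about 0.2° and pressing on its stop. I'll open and rise.

```bash
python3 -m crank '[[[0,0,0,0],[0,0,0,0],[0,0,0,0],[0,0,0,0]]]' 0.6; python3 -m crank '[[[0,0,-0.5,0],[0,0,-1.5,0],[0,0,-2.5,0],[0,0,-3.5,0],[0,0,-4.5,0],[0,0,-5,0],[0,0,-5,0],[0,0,-5,0]]]'
python3 - <<'E'
from h import *
from math import *
st,p,d,W=view(); w=W.reshape(-1,3)
q=w[(w[:,2]>.138)&(w[:,2]<.155)&(np.hypot(w[:,0]-.589,w[:,1]-.046)<.02)]; c=(q.min(0)+q.max(0))/2; print('pin',q.mean(0),c,len(q))
for x in(q.mean(0),c): print('a deg',degrees(atan2(x[1]+.0286,x[0]-.5985))-97.3)
q=w[(w[:,2]>.1)&(w[:,2]<.112)&(np.hypot(w[:,0]-.593,w[:,1]-.013)<.08)&(np.hypot(w[:,0]-.593,w[:,1]-.013)>.012)]
print('plate',np.median(q[:,2]),cv2.minAreaRect(q[:,:2].astype(np.float32)))
P=project('wrist',[[.593,.0131,.122],[.593,.0131,.0978]],st); print('tip px',P)
q=w[(w[:,2]>.09)&(w[:,2]<.0995)&(np.hypot(w[:,0]-.593,w[:,1]-.013)<.022)]; print('washer visible',len(q),np.median(q,0))
print(arm.get_state()['force'])
E
```

```text
t: 34.9
eef_pos: [0.59, 0.0457, 0.1234]
ee_rot: [3.141, -0.0, -1.473]
force: [0.2, -0.4, -0.8]
width: 0.0347
gripper_force: 0.0
t: 35.9
eef_pos: [0.5894, 0.0458, 0.2476]
ee_rot: [3.14, -0.0, -1.473]
force: [0.1, 0.1, -0.8]
width: 0.0352
gripper_force: 0.0
pin [0.58884212 0.04547185 0.14580139] [0.58875806 0.04643075 0.14325399] 124
a deg 0.12861909937817018
a deg 0.09785377887521918
plate 0.10516588415408998 ((0.5919317603111267, 0.008770771324634552), (0.0269303061068058, 0.09558046609163284), 7.140267848968506)
tip px [[255.28349192 150.46857478]
 [255.25962106 146.35604523]]
washer visible 400 [0.6028605  0.01197858 0.09771836]
[ 0.80455488  0.38997061 -0.14249559]
```

The keeper plate lies at 7.1° against the stand's 7.3°, so it is shut. The washer is down, and the gripper is clear.

```bash
python3 -c "
from station import arm
print(arm.job_done(), arm.get_state()['t'])"
```

```text
the job is handed in; nothing more can be done
the job is handed in; nothing more can be done
```

I handed the job in at about 36 s; no verdict came back, but by my measurements the bearing is home (pressed with about 18 N), the washer lies flat on the spacer, and the keeper is shut to within about 0.2° and let go.

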